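# Fish the dropped sample case out from between the instruments and set it on the balance

## Task

The orange sample case has fallen into the narrow gap between the two bench instruments. Take the bent rod with the blue handle from its forked stand, hook the case by its wire bail, lift it out and set it down gently and upright on the balance pan, then free the rod and hang it back in its stand. Handle the case only with the rod, never with the gripper, and leave the other things on the desk alone.

Things in the scene. Friction and masses are not known exactly. Their poses are not given: they have to be found in the camera images.
- instruments: Two fixed bench instruments side by side (white with a screen; grey), each 200 mm long (x), 110 wide (y), 110 high, with a 48 mm wide gap between them. Origin: on the desk in the middle of the gap; x runs along the gap, y across it. The gap's floor is the desk; both ends are closed by a grey strip 20 mm high, 12 mm thick, its middle at x = +-94 mm.
- case: Orange closed box 84 (x) x 30 (y) x 24 mm high with an upright steel wire bail on its middle; about 0.12 kg. It lies upright in the gap, its length roughly along the gap. Origin: centre of its underside; z up. The bail, 6 mm thick, is an arch across the box (in its y-z plane): legs at y = +-12 mm up to z = 48 mm, then sloping in to a level top bar 10 mm long.
- bail (a point): Underside of the middle of the bail's top bar, 60 mm above the case's underside (the bar's top is at 66 mm); axes as the case. The free window under it is 36 mm high (24 to 60 mm above the case's underside) and 18 mm wide; a hook goes through it along the case's x, from either side. The case hangs level from here.
- hook: Bent rod, 0.08 kg, hanging loose in the stand. Origin: underside centre of its black collar (40 mm across, 5 thick); z up along the rod. Above: blue handle 22 x 22 mm, z = 5 to 60 mm, sides square to x and y. Below: steel shank 7 mm thick, at z = -100 mm bent square into a foot along the rod's +x.
- grip (a point): Centre of the rod's blue handle, 35 mm above the collar's underside.
- foot (a point): Middle of the rod's foot (x = 16, z = -100 mm in the rod's frame), where a load hangs; axes as the rod. The foot, 7 mm thick, has its centre line at z = -100 mm from x = 0 to 32 mm, then its tip turns up, the rounded end reaching z = -87.5 mm. The furthest point of the foot is at x = 35.5 mm.
- stand: Fixed forked stand: dark base 95 x 75 x 10 mm, upright plate at x = -52 mm, two level prongs, tops at 125 mm, from x = -58 to +22 mm, open at the +x end. Slot between them 18 mm wide, along x, centred on y = 0. Origin: on the desk below where the rod hangs.
- fork (a point): Point midway between the prongs at the height of their tops (125 mm), where the collar's underside centre rests; axes as the stand. The rod hangs with its foot along the stand's +x, in line with the slot: it can be lifted straight up or let straight down, the foot passing between the prongs.
- balance: Fixed white balance, body 190 x 150 x 32 mm, with a flat round steel pan 136 mm across. Origin: on the desk under the centre of the pan; the body runs from x = -115 to +75 mm, y = +-75 mm.
- pan (a point): Centre of the pan's upper face, 45 mm above the desk.
- wipes: Bystander: blue canister, 80 mm across, 150 mm high. Origin: centre of its underside.
- calculator: Bystander: black desk calculator 120 x 80 x 12 mm, lying flat. Origin: centre of its underside.
- cup_a: Bystander: white sample cup, 84 mm across, 65 mm high. Origin: centre of its underside.
- cup_b: Bystander: white sample cup, as cup_a.
- cup_c: Bystander: white sample cup, as cup_a.
- scoop: Bystander: metal spoon 170 mm long, lying flat.
- pen_tray: Bystander: grey open tray 90 x 200 x 30 mm. Origin: centre of its underside.
Not all that is in view belongs to the job. What is shaped like the hook but brown, green or pink is not meant.

How it is judged (in metres and radians):
On the way, in this order (a step that is already met when the one before it is completed fails the run):
1. the rod is gripped and lifted off its fork by more than 20 mm (z of hook in the frame of fork above 0.02 m and contact force between the fingers and hook above 1 N), for 0.1 s.
2. the case hangs on the rod with its underside above the instruments' tops (110 mm) (height (world z) of case above 0.112 m and contact force between hook and case above 0.2 N), for 0.1 s.
3. the case stands upright on the balance pan (tilt under 0.15 rad, its centre within 40 mm of the pan's), free of the rod (horizontal distance between case and pan below 0.04 m and z of case in the frame of pan between -0.005 and 0.005 m and angle between case's own z axis and vertical below 0.15 rad and contact force between case and balance above 0.3 N and contact force between case and hook below 0.05 N), for 0.2 s.
At the end, for the whole second after the job is handed in: The case stands upright (tilt < 0.15 rad) and still on the balance pan, centre within 40 mm of the pan's, underside within 5 mm of its face; the rod hangs upright (< 0.15 rad) and still in the stand, collar within 15 mm sideways and 6 mm in height of its place (horizontal distance between case and pan below 0.04 m and z of case in the frame of pan between -0.005 and 0.005 m and angle between each of case, hook's own z axis and vertical below 0.15 rad and linear speed of each of case, hook below 0.02 m/s and horizontal distance between hook and fork below 0.015 m and z of hook in the frame of fork between -0.006 and 0.006 m); the robot touches nothing.
It fails at once if the gripper or arm touches the case (contact force between any of the fingers, the arm and case above 0.5 N).
It fails at once if the case is dropped or pressed hard onto the balance (over 25 N) (contact force between case and balance above 25 N).
It fails at once if a bystander is moved by more than 30 mm (distance of any of wipes, calculator, cup_a, cup_b, cup_c, scoop, pen_tray from where it was at the start of the episode above 0.03 m).
It also fails if it takes over 58 s, if anything falls off the work surface, if the arm or the gripper's body presses on something with over 40 N, if the wrist force passes 120 N, or if a joint passes its speed limit or range.

## Robot

A 7-joint arm with a two-finger parallel gripper is mounted at the origin on the work surface. World frame = base frame: x ahead of the robot, y to its left, z up, the work surface at z = 0. Lengths are in m, angles in degrees, forces in N, time in s.
With the tool pointing down it reaches from about 0.425 to 0.95 m from the base axis. Payload 16.7 kg.
Tool frame: the origin (TCP) lies on the centre line of the jaws, within the pads' length; the fingertips stand arm.tip_reach ahead of it and the grasp point (between the pads) lies 11 mm behind it (arm.tip_reach is the distance from the TCP to the fingertips, in m); z points along the fingers, x is the direction in which the jaws open and shut, and the axes are right-handed (so a half turn about z gives the same grasp; the last joint's range is limited). The gripper opens to 94 mm and grips with 3 to 60 N. Pads are 16 mm wide; open, the fingers measure 119 mm over their backs; the gripper's body (75 mm by 177 mm) begins 78 mm behind the grasp point.
Start: joints at [68.497, 24.414, 4.234, 92.017, -1.954, 63.644, -3.845], TCP at [0.151, -0.658, 0.213] pointing down, gripper open.
Joint ranges: [-163.25, 163.25], [-28.42, 122.38], [-70.27, 78.77], [12.13, 141.07], [-58.53, 238.53], [9.26, 117.41], [-156.51, 156.51]. Speed limits (degrees/s): [108.29, 108.29, 136.94, 136.94, 172.46, 172.46, 172.46].

## Interface

Orientations are given as [roll, pitch, yaw] about the fixed x, y, z axes, in that order (R = Rz(yaw) Ry(pitch) Rx(roll)).
In Python, from rig import arm, cams gives the robot as it stands.
- The arm moves only by the shell command python3 -m handwheel 'ROWS'. ROWS is JSON, a list of rows, each a list of 5 numbers: the shift along the world's x, y, z in mm, then the turn about the world's z in rad, then the opening, from 0 (shut) to 1 (fully open). A call has 1 to 20 rows; each row shifts and turns the commanded pose from where the row before left it; what a row does not reach is not made up. A row lasts 1/12 s, in which the tool goes at most 41.7 mm and 7.16 degrees, less where a joint would pass 70% of its speed; a pose out of reach is approached as far as the arm can. A call is refused whole if a number of a shift passes 41.7 or a number of a turn 0.125, either way. A call with a gripper value outside its range is refused whole. The fingers move at their own pace and stop on an object; the grip force is fixed at half the most. Time passes only in rows, so rows that do not move let the fingers close. It gives the time, the measured TCP pose, the force and the opening at its end, in the units of the state.
- arm.observe(): the state, without advancing time (a new reading comes with each control period).
- cams.get_image(name): name is "scene" or "top" or "wrist"; returns the picture (420x560x3 uint8, red, green, blue); there is no depth.
- cams.calibration(name): a dict with "fx", "fy", "cx", "cy" (pixels), "xyz" and "rotation" of the camera in the world; the wrist camera has in their place "tool_from_camera" (4x4, takes a point from camera to tool coordinates, whose origin is the TCP and whose axes are the tool frame's). Camera axes: x right, y down, z forward; pixel columns grow to the right and rows downward; lengths in m; the calibration is good to about 2 mm. A picture is of the moment at which its call begins: read the wrist's pose just before it. calibration takes no time and is no camera call.
- arm.finish_job(): hands the job in, once; it reports no verdict.
The state is a dict: "t": time; "joint_positions": joint angles; "joint_vel": joint speeds; "joint_torque": joint torques, N m; "tool_pos": TCP position; "tool_rot": TCP orientation; "contact_force": force on the tool from outside, world axes, zero at the start; "ft_torque": the same for the moment, N m; "finger_gap": finger opening in m.
Only numpy, scipy, OpenCV 4.12 (cv2) and the standard library are available. Lean on these libraries where they do the work, as an engineer would, in place of code of your own. Each camera call takes 0.05 s, during which the arm holds its last target.

## Working session

There is one attempt and no reset: what is moved stays moved. The work goes in short steps, Python scripts to look and compute and a shell command to move; the robot and the scene stay as the last step left them, time stands still between calls to the robot, and variables do not carry over. Pictures are saved under pics/ and viewed, and the job is handed in when it is done.

```bash
ls; mkdir -p pics; python3 - <<'E'
from rig import arm,cams
import cv2
s=arm.observe();print(s['t'],s['tool_pos'],s['tool_rot'],s['finger_gap'],arm.tip_reach)
for n in ['scene','top','wrist']:
    cv2.imwrite(f'pics/{n}0.png',cams.get_image(n)[:,:,::-1])
    c=cams.calibration(n);print(n,c)
E
```

```text
pics
0.0 [ 0.15098357 -0.65747881  0.21278066] [ 1.79994062e+02  7.10686902e-02 -7.70661662e+01] 0.09375627757468567 0.008
scene {'fx': 390.94996313079366, 'fy': 390.94996313079366, 'cx': 283.0218961133259, 'cy': 216.06579993691525, 'xyz': array([1.03291498, 0.480224  , 0.91638426]), 'rotation': array([-137.07783016,    0.40845162,  135.43543128])}
top {'fx': 403.06728712188897, 'fy': 403.06728712188897, 'cx': 278.97190390244515, 'cy': 208.62285291078598, 'xyz': array([ 0.30174848, -0.04915634,  1.15977877]), 'rotation': array([-1.67126072e+02,  8.84288950e-02, -8.69387179e+01])}
wrist {'fx': 376.0843762827217, 'fy': 376.0843762827217, 'cx': 277.5984440137138, 'cy': 215.12429428224593, 'tool_from_camera': array([[ 9.99999688e-01, -7.07361164e-04, -3.51329188e-04,
        -2.69136765e-04],
       [ 7.75107977e-04,  9.64363741e-01,  2.64578864e-01,
        -7.52554966e-02],
       [ 1.51656317e-04, -2.64579054e-01,  9.64363988e-01,
        -1.72066157e-01],
       [ 0.00000000e+00,  0.00000000e+00,  0.00000000e+00,
         1.00000000e+00]])}
```

View pics/scene0.png

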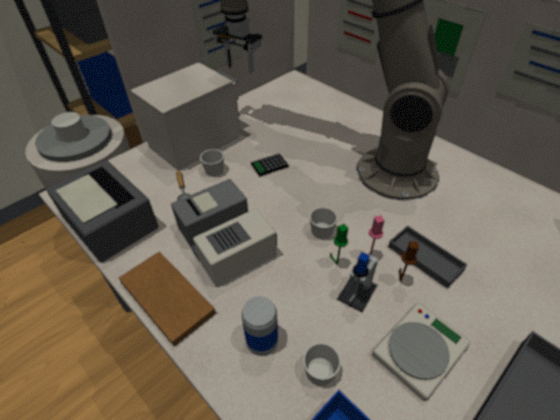

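View pics/top0.png

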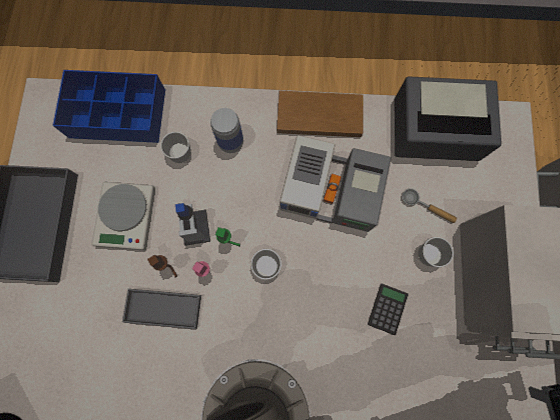

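View pics/wrist0.png

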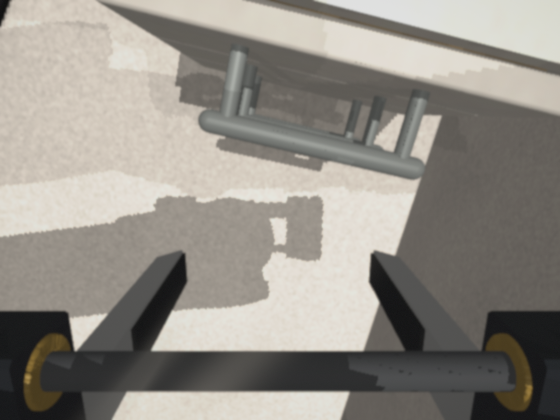

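The blue-handled rod is at top (183,210) and scene (362,265). The decoys are green (222,235), pink (201,268) and brown (157,262). Only the blue one matches the description, and it is in the dark stand. The orange case is at top (332,188). I'll enlarge these to check.

```bash
cat > h.py <<'E'
import numpy as np,cv2
from scipy.spatial.transform import Rotation as R
from rig import arm,cams
def ray(n,u,v,pose=None):
    c=cams.calibration(n)
    d=np.array([(u-c['cx'])/c['fx'],(v-c['cy'])/c['fy'],1.])
    if n=='wrist':
        T=c['tool_from_camera'];p,r=pose;Rt=R.from_euler('xyz',r,degrees=True).as_matrix()
        return np.array(p)+Rt@T[:3,3],Rt@T[:3,:3]@d
    return np.array(c['xyz']),R.from_euler('xyz',c['rotation'],degrees=True).as_matrix()@d
def atz(n,u,v,z,pose=None):
    o,d=ray(n,u,v,pose);return o+d*(z-o[2])/d[2]
def proj(n,P,pose=None):
    c=cams.calibration(n)
    if n=='wrist':
        T=c['tool_from_camera'];p,r=pose;Rt=R.from_euler('xyz',r,degrees=True).as_matrix()
        o=np.array(p)+Rt@T[:3,3];M=Rt@T[:3,:3]
    else: o=np.array(c['xyz']);M=R.from_euler('xyz',c['rotation'],degrees=True).as_matrix()
    q=M.T@(np.array(P)-o);return np.array([c['fx']*q[0]/q[2]+c['cx'],c['fy']*q[1]/q[2]+c['cy']])
def crop(f,u0,v0,w,h,k,out):
    i=cv2.imread(f)[v0:v0+h,u0:u0+w];cv2.imwrite(out,cv2.resize(i,None,fx=k,fy=k,interpolation=cv2.INTER_CUBIC))
E
python3 - <<'E'
from h import *
crop('pics/top0.png',80,170,170,120,4.5,'pics/a.png')
crop('pics/top0.png',260,120,150,120,5,'pics/b.png')
crop('pics/scene0.png',310,190,180,210,2.8,'pics/c.png')
for uv in [(183,210)]: print(atz('top',*uv,.185))
E
```

```text
[0.5080141  0.20170939 0.185     ]
```

View pics/a.png

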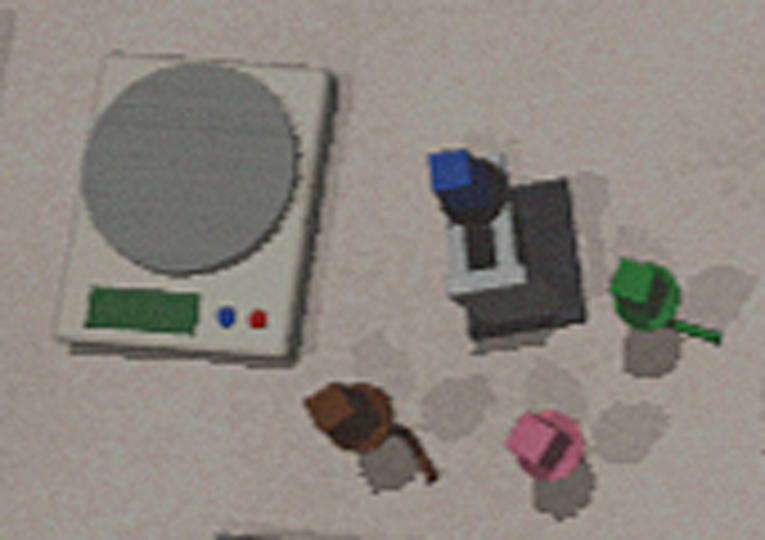

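View pics/b.png

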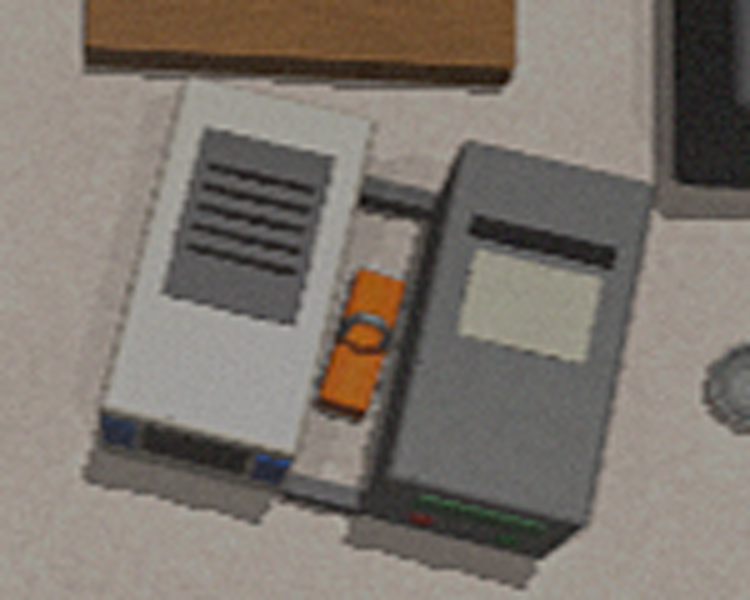

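View pics/c.png

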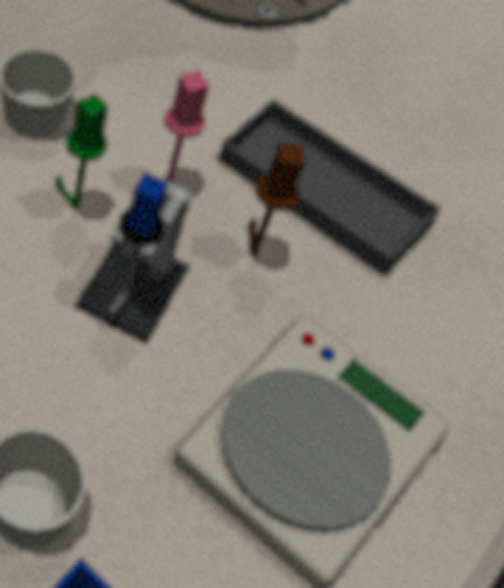

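```bash
python3 - <<'E'
from h import *
f=lambda L,u0,v0,k,z:np.array([atz('top',u0+u/k,v0+v/k,z) for u,v in L])[:,:2].round(4)
print('handle top',f([(430,153),(465,150),(472,185),(435,190)],80,170,4.5,.185), f([(451,170)],80,170,4.5,.185))
print('base',f([(569,180),(585,320),(470,335)],80,170,4.5,.01))
print('pan L,R,T,B',P:=f([(81,168),(298,168),(190,63),(186,273)],80,170,4.5,.045),P.mean(0))
print('bal top corners',f([(105,55),(330,70),(292,357),(60,338)],80,170,4.5,.032))
print('white top',f([(185,80),(372,122),(295,455),(105,410)],260,120,5,.11))
print('grey top',f([(470,143),(650,185),(585,520),(385,480)],260,120,5,.11))
print('case top',f([(357,268),(405,280),(365,405),(320,398)],260,120,5,.024))
print('bail top',f([(363,325)],260,120,5,.066), f([(345,315),(385,325)],260,120,5,.063))
# handle in scene: top centre
print('scene handle top',atz('scene',310+152/2.8,190+184/2.8,.185))
E
```

```text
handle top [[0.5223 0.2218]
 [0.525  0.2027]
 [0.5055 0.1967]
 [0.5016 0.2168]] [[0.5133 0.2092]]
base [[0.5487 0.1782]
 [0.4579 0.1595]
 [0.4444 0.2318]]
pan L,R,T,B [[0.5326 0.4798]
 [0.5398 0.3429]
 [0.6048 0.4207]
 [0.4693 0.4041]] [0.536625 0.411875]
bal top corners [[0.6107 0.482 ]
 [0.6084 0.3351]
 [0.422  0.3359]
 [0.4262 0.4824]]
white top [[ 0.7512 -0.0738]
 [ 0.7318 -0.1784]
 [ 0.5404 -0.1417]
 [ 0.5597 -0.0392]]
grey top [[ 0.7222 -0.2328]
 [ 0.7029 -0.3319]
 [ 0.5133 -0.2961]
 [ 0.5293 -0.1899]]
case top [[ 0.6748 -0.1823]
 [ 0.6689 -0.2107]
 [ 0.5919 -0.1889]
 [ 0.5947 -0.1627]]
bail top [[ 0.6276 -0.1815]] [[ 0.6338 -0.1716]
 [ 0.6291 -0.1943]]
scene handle top [0.51382812 0.21563164 0.185     ]
```

```bash
python3 -m handwheel '[[0,0,40,0,1],[0,0,40,0,1],[0,0,40,0,1],[0,0,40,0,1],[27,25,0,0.1,1],[27,25,0,0.11,1],[27,25,0,0.11,1],[27,25,0,0.11,1],[27,25,0,0.11,1],[27,25,0,0.11,1],[27,25,0,0.11,1],[27,25,0,0.11,1],[27,25,0,0.11,1],[27,25,0,0.11,1],[27,25,0,0.11,1],[27,25,0,0.11,1],[27,25,0,0.11,1],[27,25,0,0.11,1]]'
```

```text
t: 1.65
tool_pos: [0.53, -0.3064, 0.3734]
tool_rot: [-180.0, 0.0, 10.9]
contact_force: [-0.6, -1.0, 0.0]
finger_gap: 0.0942
```

```bash
python3 - <<'E'
from h import *
s=arm.observe();print(s['t'],s['tool_pos'],s['tool_rot'],s['joint_positions'])
cv2.imwrite('pics/w1.png',cams.get_image('wrist')[:,:,::-1])
E
```

```text
1.65 [ 0.530022   -0.30638617  0.37343923] [-1.79997058e+02  8.39165693e-03  1.08964597e+01] [ 41.53769014  14.33019584 -21.90191534  86.87105229   5.38378464
  79.84754291  30.19937792]
```

View pics/w1.png

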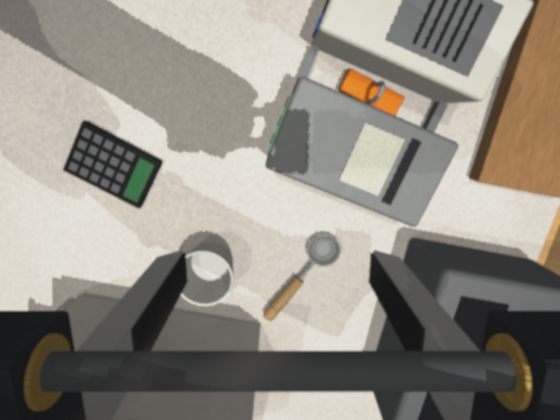

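```bash
python3 -m handwheel '[[16,35,0,0.01,1],[16,35,0,0.01,1],[16,35,0,0,1],[16,35,0,0,1],[16,35,0,0,1],[0,0,0,0,1]]'
python3 - <<'E'
from h import *
s=arm.observe();print(s['t'],repr(s['tool_pos']),repr(s['tool_rot']))
cv2.imwrite('pics/w2.png',cams.get_image('wrist')[:,:,::-1])
E
```

```text
t: 2.2
tool_pos: [0.6112, -0.1244, 0.3732]
tool_rot: [-179.8, -0.1, 12.2]
contact_force: [0.9, 0.6, 0.4]
finger_gap: 0.0938
2.2 array([ 0.61116361, -0.12437432,  0.37324473]) array([-1.79827779e+02, -6.12781016e-02,  1.22431503e+01])
```

View pics/w2.png

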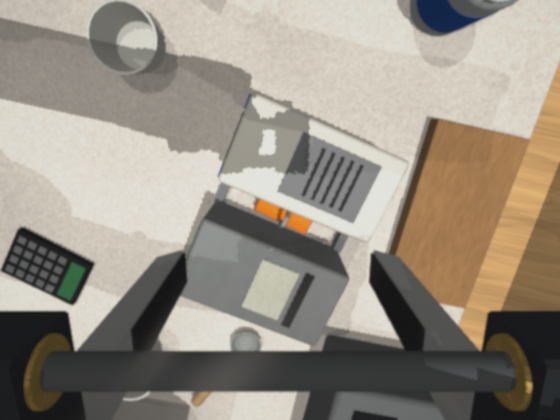

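```bash
python3 - <<'E'
from h import *
crop('pics/w1.png',300,40,150,100,5,'pics/d.png')
crop('pics/w2.png',210,160,150,100,5,'pics/e.png')
E
```

```text
(no output)
```

View pics/d.png

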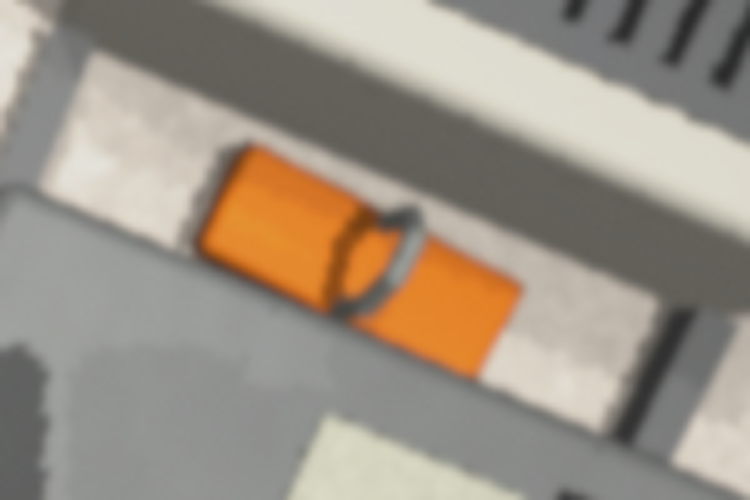

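View pics/e.png

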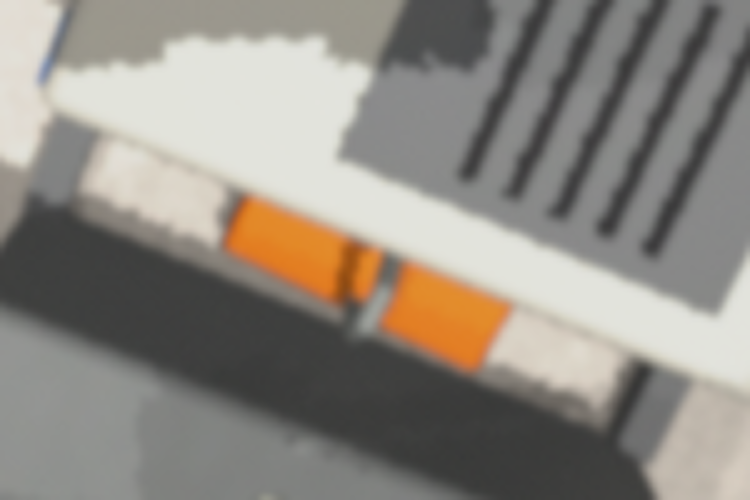

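```bash
python3 - <<'E'
from h import *
p1=([0.530022,-0.30638617,0.37343923],[-1.79997058e+02,8.39165693e-03,1.08964597e+01])
p2=([0.61116361,-0.12437432,0.37324473],[-1.79827779e+02,-6.12781016e-02,1.22431503e+01])
def f(L,o,z,p): return np.array([atz('wrist',o[0]+u/5,o[1]+v/5,z,p) for u,v in L])[:,:2].round(4)
c=f([(250,148),(522,288),(475,378),(200,248)],(300,40),.024,p1);print('case w1',c,c.mean(0))
v=c[1]+c[2]-c[0]-c[3];print(np.degrees(np.arctan2(v[1],v[0])),np.linalg.norm(v)/2)
print('bail w1',f([(407,260)],(300,40),.066,p1))
print('case w2 lower edge',f([(228,247),(475,370)],(210,160),.024,p2),'bail',f([(378,300)],(210,160),.066,p2))
print('gap edges w2 white',f([(60,105),(750,380)],(210,160),.11,p2))
print('w1 grey edge',f([(20,188),(690,480)],(300,40),.11,p1))
print('strips w1 near',f([(60,110)],(300,40),.02,p1),'far',f([(720,370)],(300,40),.02,p1))
print('strips w2',f([(65,165),(655,405)],(210,160),.02,p2))
E
```

```text
case w1 [[ 0.5962 -0.161 ]
 [ 0.6752 -0.1812]
 [ 0.6692 -0.2059]
 [ 0.5891 -0.1875]] [ 0.632425 -0.1839  ]
-13.637301524440659 0.08185775772643672
bail w1 [[ 0.633  -0.1842]]
case w2 lower edge [[ 0.5909 -0.1862]
 [ 0.6685 -0.2073]] bail [[ 0.6328 -0.1811]]
gap edges w2 white [[ 0.5461 -0.1384]
 [ 0.7222 -0.1697]]
w1 grey edge [[ 0.5352 -0.1899]
 [ 0.6975 -0.2224]]
strips w1 near [[ 0.5459 -0.1607]] far [[ 0.7347 -0.1912]]
strips w2 [[ 0.5408 -0.1734]
 [ 0.7235 -0.2079]]
```

```bash
python3 -m handwheel '[[-10,39,0,0,1],[-10,39,0,0,1],[-10,39,0,0,1],[-10,39,0,0,1],[-10,39,0,0,1],[-10,39,0,0,1],[-10,39,0,0,1],[-10,39,0,0,1],[-10,39,0,0,1],[0,0,0,0,1],[0,0,0,0,1]]'
python3 - <<'E'
from h import *
s=arm.observe();print(s['t'],repr(s['tool_pos']),repr(s['tool_rot']),s['joint_positions'])
cv2.imwrite('pics/w3.png',cams.get_image('wrist')[:,:,::-1])
E
```

```text
t: 3.17
tool_pos: [0.5184, 0.2195, 0.3734]
tool_rot: [-180.0, 0.0, 11.9]
contact_force: [0.6, -0.1, -0.5]
finger_gap: 0.0941
3.1667 array([0.51840722, 0.2195044 , 0.373412  ]) array([-1.79995950e+02,  1.08172165e-02,  1.19140150e+01]) [  4.50074976  11.32016838 -39.75961623  92.12600602   7.33421869
  79.22067451 -24.17247832]
```

View pics/w3.png

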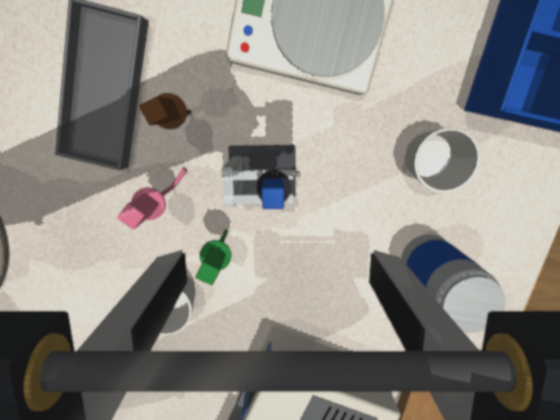

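```bash
python3 - <<'E'
from h import *
crop('pics/w3.png',210,130,100,90,7,'pics/f.png')
p3=([0.51840722,0.2195044,0.373412],[180,0,11.914])
print(proj('wrist',(0.5133,0.2092,.185),p3))
E
```

```text
[272.14549374 202.74605412]
```

View pics/f.png

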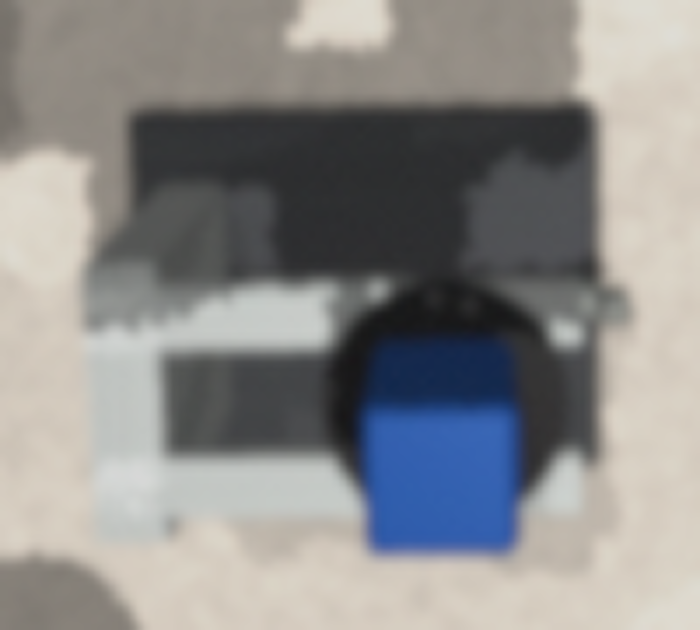

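```bash
python3 - <<'E'
from h import *
p3=([0.51840722,0.2195044,0.373412],[180,0,11.914])
f=lambda L,z:np.array([atz('wrist',210+u/7,130+v/7,z,p3) for u,v in L])[:,:2].round(4)
print('top',f([(365,405),(520,402),(516,550),(368,552)],.185),f([(442,477)],.185))
print('collar',f([(330,390),(565,390),(450,283)],.130))
print('base corners',f([(132,105),(595,105)],.01))
print('prong end',f([(583,487)],.125),'slot',f([(250,352),(250,457)],.125),'plate',f([(90,350)],.125))
c=f([(132,105),(595,105)],.01);d=c[1]-c[0];yaw=np.arctan2(d[1],d[0]);print(np.degrees(yaw),np.linalg.norm(d))
E
```

```text
top [[0.5007 0.2218]
 [0.5218 0.2267]
 [0.5257 0.2058]
 [0.5053 0.2012]] [[0.5133 0.2139]]
collar [[0.4948 0.2119]
 [0.5316 0.2197]
 [0.5101 0.2327]]
base corners [[0.443  0.2368]
 [0.534  0.2559]]
prong end [[0.5383 0.2036]] slot [[0.4809 0.2144]
 [0.4841 0.1973]] plate [[0.4555 0.2094]]
11.85374868454572 0.09298284788067102
```

```bash
python3 -m handwheel '[[-5,-6.5,-20,0,1],[0,0,-35,0,1],[0,0,-35,0,1],[0,0,-35,0,1],[0,0,-35,0,1],[0,0,-35,0,1],[0,0,-29,0,1],[0,0,0,0,1],[0,0,0,0,1]]'
python3 - <<'E'
from h import *
print(arm.observe()['tool_pos'])
cv2.imwrite('pics/w4.png',cams.get_image('wrist')[:,:,::-1])
E
```

```text
t: 3.97
tool_pos: [0.5142, 0.2099, 0.149]
tool_rot: [180.0, 0.1, 11.6]
contact_force: [-0.0, -0.2, 0.6]
finger_gap: 0.0944
[0.51415992 0.20990356 0.14899648]
```

View pics/w4.png

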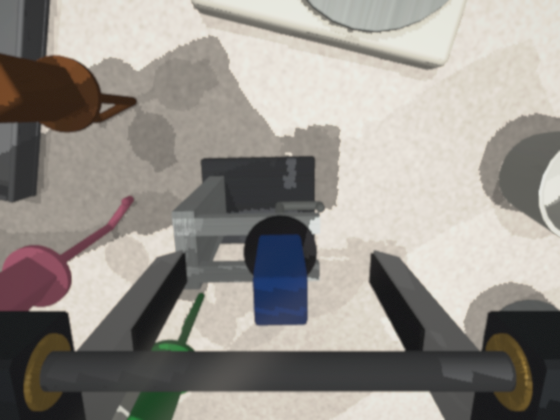

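The handle sits centred between the fingers, at about (280,280). I'll close the gripper.

```bash
python3 -m handwheel '[[0,2,0,0,0],[0,0,0,0,0],[0,0,0,0,0],[0,0,0,0,0],[0,0,0,0,0],[0,0,0,0,0],[0,0,0,0,0],[0,0,0,0,0]]'
```

```text
t: 4.68
tool_pos: [0.5141, 0.2137, 0.1495]
tool_rot: [-180.0, 0.0, 11.7]
contact_force: [0.1, 0.1, -0.5]
finger_gap: 0.0441
```

```bash
python3 -m handwheel '[[0,0,0,0,0],[0,0,0,0,0],[0,0,0,0,0],[0,0,0,0,0],[0,0,0,0,0],[0,0,0,0,0]]'
```

```text
t: 5.18
tool_pos: [0.5141, 0.2137, 0.1494]
tool_rot: [-180.0, 0.0, 11.7]
contact_force: [0.2, 0.6, -0.2]
finger_gap: 0.0217
```

```bash
python3 -m handwheel '[[0,0,10,0,0],[0,0,20,0,0],[0,0,20,0,0],[0,0,25,0,0],[0,0,30,0,0],[0,0,30,0,0],[0,0,30,0,0],[0,0,30,0,0],[0,0,5,0,0],[0,0,0,0,0]]'
python3 - <<'E'
from h import *
s=arm.observe();print(repr(s['tool_pos']),repr(s['tool_rot']))
for n in ['wrist','scene','top']:cv2.imwrite(f'pics/{n}5.png',cams.get_image(n)[:,:,::-1])
crop('pics/scene5.png',290,120,180,180,3,'pics/g.png')
E
```

```text
t: 6.02
tool_pos: [0.5146, 0.2142, 0.3521]
tool_rot: [-180.0, -0.2, 11.7]
contact_force: [0.4, -0.5, -0.4]
finger_gap: 0.0215
array([0.51458864, 0.21424942, 0.35211331]) array([-179.97565392,   -0.2140396 ,   11.74823129])
```

View pics/wrist5.png

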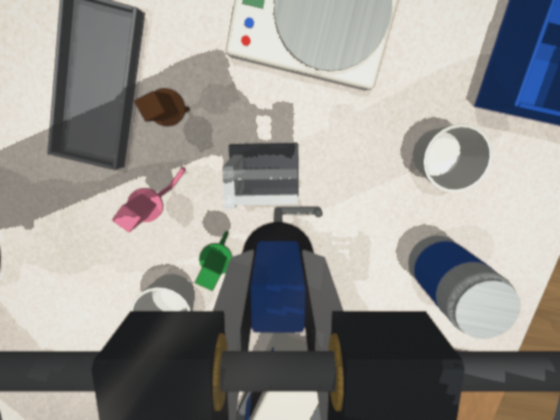

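View pics/g.png

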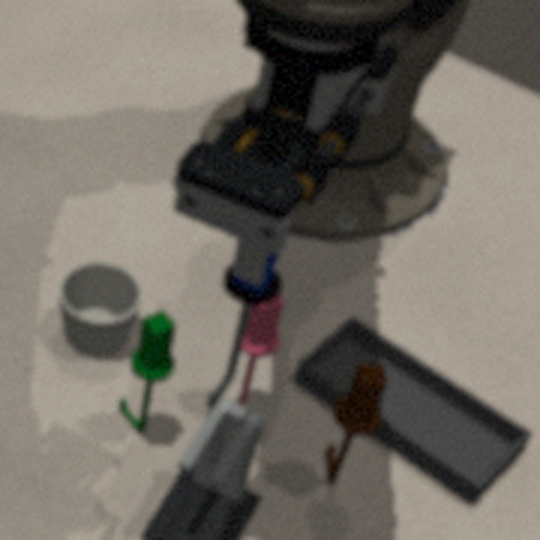

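```bash
python3 - <<'E'
from h import *
p=([0.51458864,0.21424942,0.35211331],[-179.97565392,-0.2140396,11.748])
Rt=R.from_euler('xyz',p[1],degrees=True).as_matrix()
for q in [(0,0,.1244),(.016,0,.1244),(.032,0,.1244),(.0355,0,.118),(0,.02,.0244),(0,-.02,.0244)]:
    print(q,proj('wrist',np.array(p[0])+Rt@np.array(q),p).round(1))
crop('pics/wrist5.png',220,190,120,60,6,'pics/k.png')
E
```

```text
(0, 0, 0.1244) [279.7 210.2]
(0.016, 0, 0.1244) [299.4 210.2]
(0.032, 0, 0.1244) [319.  210.2]
(0.0355, 0, 0.118) [324.3 212.2]
(0, 0.02, 0.0244) [280.7 288.1]
(0, -0.02, 0.0244) [280.8 221. ]
```

View pics/k.png

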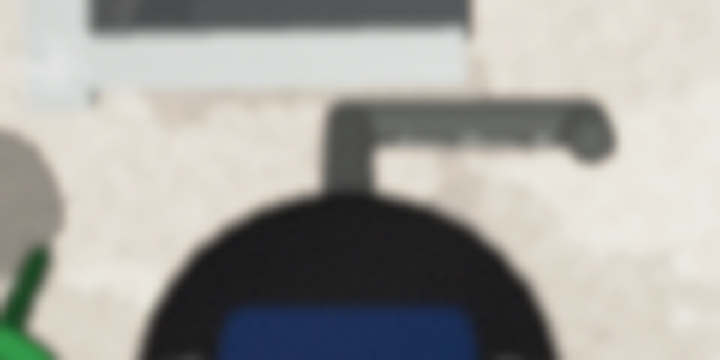

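```bash
python3 -m handwheel '[[3,-16,0,-0.03,0],[5.5,-32,0,-0.037,0],[5.5,-32,0,-0.037,0],[5.5,-32,0,-0.037,0],[6,-32,0,-0.037,0],[6,-32,0,-0.037,0],[6,-32,0,-0.037,0],[6,-32,0,-0.037,0],[6,-32,0,-0.037,0],[6,-32,0,-0.037,0],[5.5,-32,0,-0.037,0],[4,-30,0,-0.037,0],[3,-20,0,-0.006,0],[0,0,0,0,0],[0,0,0,0,0]]'
python3 - <<'E'
from h import *
s=arm.observe();print(repr(s['tool_pos']),repr(s['tool_rot']))
for n in ['wrist']:cv2.imwrite(f'pics/{n}6.png',cams.get_image(n)[:,:,::-1])
E
```

```text
t: 7.42
tool_pos: [0.5817, -0.1732, 0.3483]
tool_rot: [-180.0, 0.1, -13.7]
contact_force: [0.8, 1.1, -1.3]
finger_gap: 0.0216
array([ 0.58165815, -0.17323472,  0.34828513]) array([-1.79977583e+02,  1.13123539e-01, -1.36960261e+01])
```

View pics/wrist6.png

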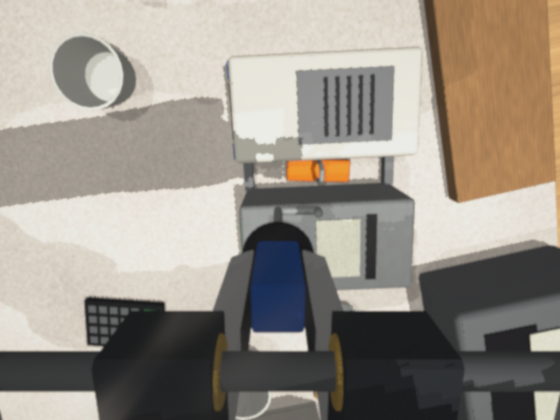

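```bash
python3 - <<'E'
from h import *
crop('pics/wrist6.png',230,130,200,120,4,'pics/l.png')
E
```

```text
(no output)
```

View pics/l.png

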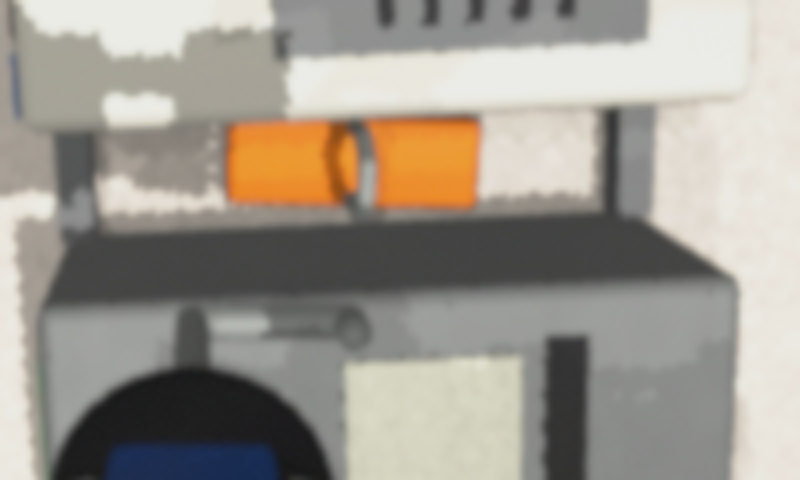

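```bash
python3 - <<'E'
from h import *
p=([0.58165815,-0.17323472,0.34828513],[-1.79977583e+02,1.13123539e-01,-13.696])
f=lambda u,v,z:atz('wrist',230+u/4,130+v/4,z,p)[:2].round(4)
L=[(228,122),(480,120),(478,208),(230,205)]
c=np.array([f(u,v,.024) for u,v in L]);print(c,c.mean(0)); v=c[1]+c[2]-c[0]-c[3];print(np.degrees(np.arctan2(v[1],v[0])),np.linalg.norm(v)/2)
print('bail',f(367,182,.066))
g=np.array([f(40,130,.11),f(750,97,.11),f(45,307,.11),f(735,280,.11)]);print(g)
Rt=R.from_euler('xyz',p[1],degrees=True).as_matrix()
for B in [(0.633,-0.183,.066),(.633,-.183,.06)]:
  print((proj('wrist',B,p)-[230,130])*4)
for q in [(0,0,.1244),(.032,0,.1244)]:
    print((proj('wrist',np.array(p[0])+Rt@np.array(q),p)-[230,130])*4)
E
```

```text
[[ 0.595  -0.1611]
 [ 0.6756 -0.1801]
 [ 0.6694 -0.2087]
 [ 0.5892 -0.1881]] [ 0.6323 -0.1845]
-13.834853156658745 0.08280217388450622
bail [ 0.6321 -0.1835]
[[ 0.5453 -0.1402]
 [ 0.7344 -0.1772]
 [ 0.5336 -0.1885]
 [ 0.7231 -0.2267]]
[369.41702041 179.63281239]
[367.21978094 176.49728159]
[198.78342269 317.4263592 ]
[356.03952176 317.3083409 ]
```

```bash
python3 -m handwheel '[[0,1.5,-20,0,0],[0,0,-30,0,0],[0,0,-30,0,0],[0,0,-30,0,0],[0,0,-30,0,0],[0,0,-20,0,0],[0,0,-10,0,0],[0,0,0,0,0],[0,0,0,0,0]]'
python3 - <<'E'
from h import *
s=arm.observe();print(repr(s['tool_pos']),repr(s['tool_rot']))
for n in ['wrist','top']:cv2.imwrite(f'pics/{n}7.png',cams.get_image(n)[:,:,::-1])
E
```

```text
t: 8.22
tool_pos: [0.5824, -0.1701, 0.1801]
tool_rot: [-180.0, -0.0, -13.6]
contact_force: [0.7, 0.3, 0.1]
finger_gap: 0.0219
array([ 0.58242897, -0.17008406,  0.18012104]) array([-1.79982183e+02, -6.76932078e-03, -1.35687772e+01])
```

View pics/wrist7.png

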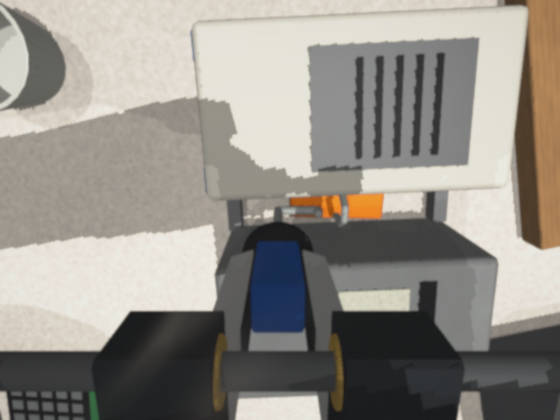

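```bash
python3 -m handwheel '[[0,-1,-10,0,0],[0,0,-8,0,0],[0,0,0,0,0],[0,0,0,0,0]]'
python3 - <<'E'
from h import *
s=arm.observe();print(repr(s['tool_pos']),repr(s['tool_rot']))
for n in ['wrist','top']:cv2.imwrite(f'pics/{n}8.png',cams.get_image(n)[:,:,::-1])
crop('pics/wrist8.png',220,150,200,110,4,'pics/m.png')
p=(s['tool_pos'],s['tool_rot'])
print((proj('wrist',(0.6325,-.1838,.066),p)-[220,150])*4)
E
```

```text
t: 8.65
tool_pos: [0.5817, -0.1718, 0.1609]
tool_rot: [-180.0, 0.1, -13.6]
contact_force: [0.4, -0.2, -0.7]
finger_gap: 0.0218
array([ 0.58173237, -0.17180839,  0.16089531]) array([-1.79994085e+02,  6.20825622e-02, -1.36432373e+01])
[522.9525132  275.57405347]
```

View pics/m.png

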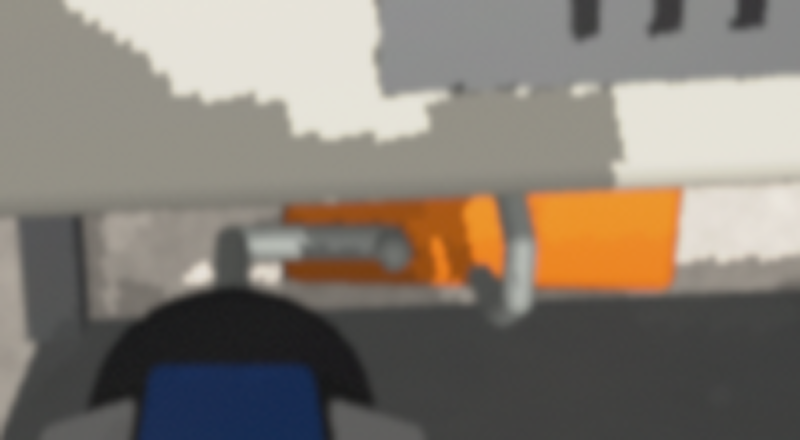

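```bash
python3 -m handwheel '[[6,-1.5,0,0,0],[10,-2.4,0,0,0],[10,-2.4,0,0,0],[10,-2.4,0,0,0],[0,0,0,0,0],[0,0,0,0,0]]'
python3 - <<'E'
from h import *
s=arm.observe();print(repr(s['tool_pos']),repr(s['tool_rot']))
for n in ['wrist','scene']:cv2.imwrite(f'pics/{n}9.png',cams.get_image(n)[:,:,::-1])
crop('pics/wrist9.png',200,150,200,110,4,'pics/n.png')
E
```

```text
t: 9.25
tool_pos: [0.6187, -0.1804, 0.161]
tool_rot: [-180.0, 0.0, -13.6]
contact_force: [-1.4, -0.1, -0.4]
finger_gap: 0.0219
array([ 0.61869117, -0.18042593,  0.16101134]) array([-1.79976206e+02,  2.96103404e-02, -1.36299554e+01])
```

View pics/n.png

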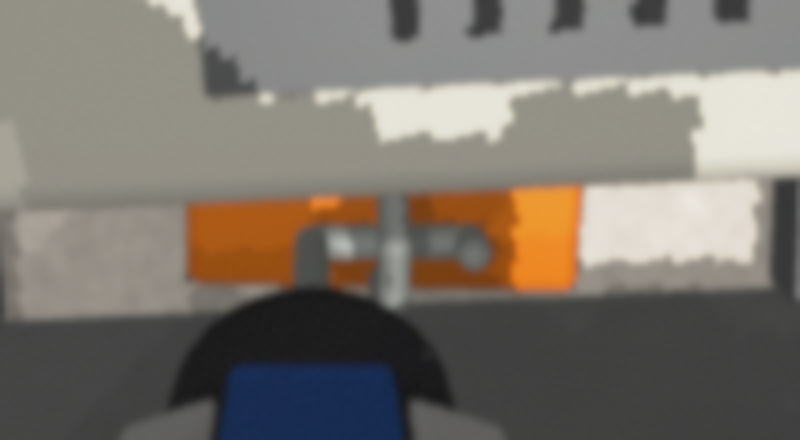

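```bash
python3 -m handwheel '[[0,0,8,0,0],[0,0,8,0,0],[0,0,3,0,0],[0,0,3,0,0],[0,0,4,0,0],[0,0,5,0,0],[0,0,6,0,0],[0,0,7,0,0],[0,0,8,0,0],[0,0,9,0,0],[0,0,0,0,0]]'
python3 - <<'E'
from h import *
for n in ['wrist','scene']:cv2.imwrite(f'pics/{n}10.png',cams.get_image(n)[:,:,::-1])
crop('pics/wrist10.png',200,150,200,110,4,'pics/o.png')
E
```

```text
t: 10.27
tool_pos: [0.619, -0.1806, 0.2248]
tool_rot: [180.0, -0.2, -13.6]
contact_force: [0.3, 0.7, -1.5]
finger_gap: 0.0218
```

View pics/o.png

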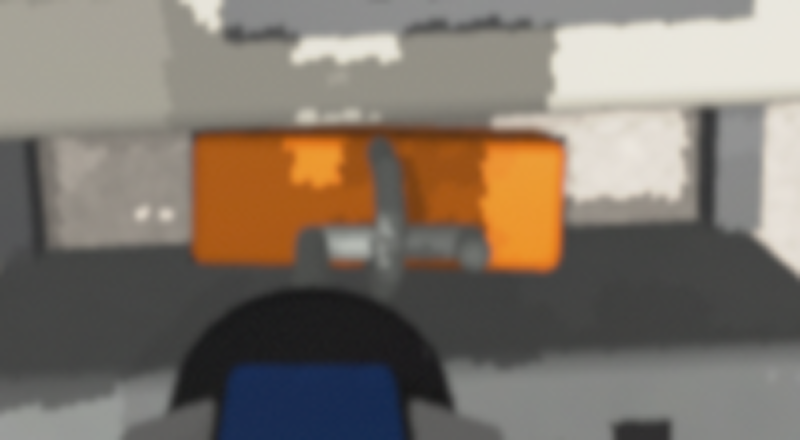

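```bash
python3 -m handwheel '[[0,0,4,0,0],[0,0,8,0,0],[0,0,10,0,0],[0,0,10,0,0],[0,0,10,0,0],[0,0,10,0,0],[0,0,10,0,0],[0,0,10,0,0],[0,0,10,0,0],[0,0,10,0,0],[0,0,10,0,0],[0,0,10,0,0],[0,0,8,0,0],[0,0,5,0,0],[0,0,2,0,0],[0,0,0,0,0],[0,0,0,0,0]]'
python3 - <<'E'
from h import *
for n in ['wrist','scene']:cv2.imwrite(f'pics/{n}11.png',cams.get_image(n)[:,:,::-1])
crop('pics/wrist11.png',160,120,240,150,3,'pics/p.png')
crop('pics/scene11.png',140,60,240,220,2.5,'pics/p2.png')
E
```

```text
t: 11.78
tool_pos: [0.618, -0.1806, 0.3491]
tool_rot: [180.0, 0.0, -13.6]
contact_force: [0.5, 0.3, -1.6]
finger_gap: 0.0221
```

View pics/p.png

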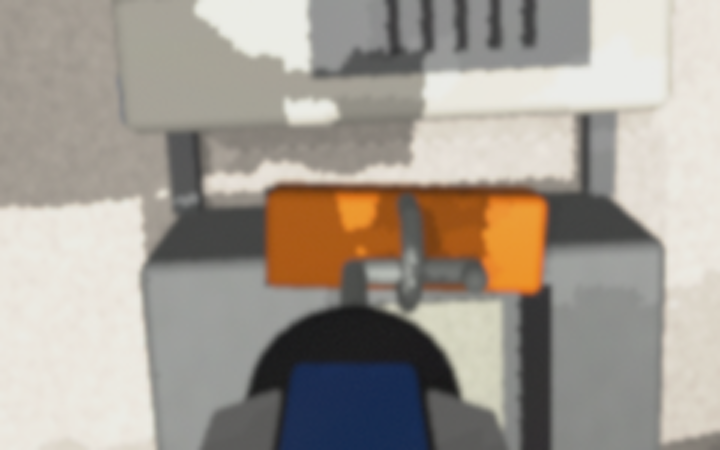

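View pics/p2.png

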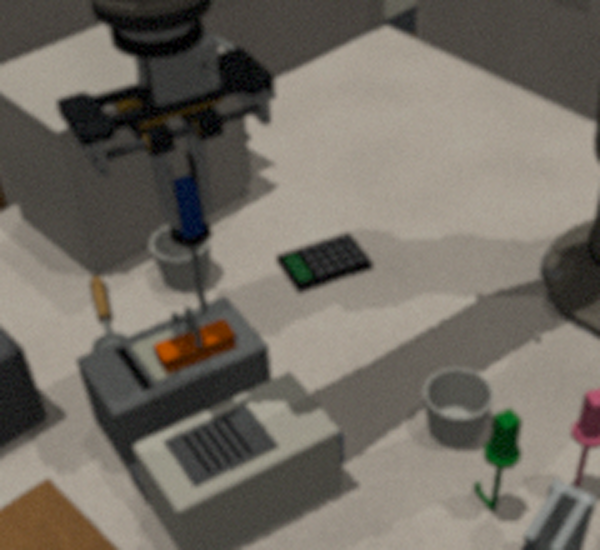

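```bash
python3 -m handwheel '[[0,2,0,0,0],[-1,4,0,0,0],[-1,6,0,0,0],[-1,8,0,0,0],[-2,10,0,0,0],[-2,12,0,0,0],[-2,14,0,0,0],[-3,16,0,0,0],[-3,17,0,0,0],[-3,17,0,0,0],[-2,17,0,0,0],[-3,17,0,0,0],[-3,17,0,0,0],[-2,17,0,0,0],[-3,17,0,0,0],[-3,17,0,0,0],[-3,17,0,0,0],[-2,17,0,0,0],[-3,17,0,0,0],[-3,17,0,0,0]]'
python3 -m handwheel '[[-3,17,0,0,0],[-3,17,0,0,0],[-3,17,0,0,0],[-2,17,0,0,0],[-3,17,0,0,0],[-3,17,0,0,0],[-3,17,0,0,0],[-2,16,0,0,0],[-2,14,0,0,0],[-2,12,0,0,0],[-2,10,0,0,0],[-1,8,0,0,0],[-1,6,0,0,0],[-1,4,0,0,0],[0,2,0,0,0],[0,0,0,0,0],[0,0,0,0,0],[0,0,0,0,0]]'
python3 - <<'E'
from h import *
s=arm.observe();print(repr(s['tool_pos']),repr(s['tool_rot']))
for n in ['wrist','scene','top']:cv2.imwrite(f'pics/{n}12.png',cams.get_image(n)[:,:,::-1])
E
```

```text
t: 13.55
tool_pos: [0.5722, 0.0976, 0.3496]
tool_rot: [-180.0, -0.0, -13.6]
contact_force: [-0.8, -0.4, -1.8]
finger_gap: 0.022
t: 15.05
tool_pos: [0.5423, 0.2859, 0.3494]
tool_rot: [180.0, -0.0, -13.7]
contact_force: [-1.3, -0.3, -1.6]
finger_gap: 0.0218
array([0.54233731, 0.28586854, 0.3494463 ]) array([ 1.79987791e+02, -3.22745081e-03, -1.36888662e+01])
```

View pics/wrist12.png

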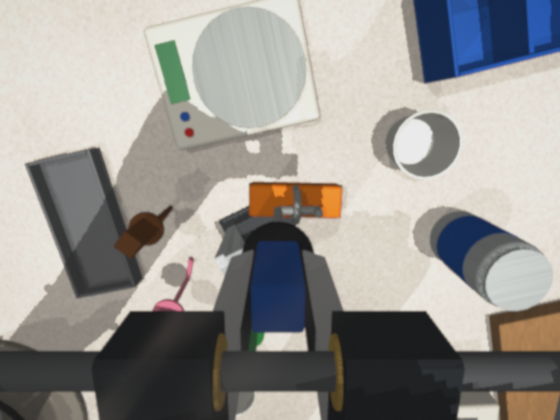

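View pics/scene12.png

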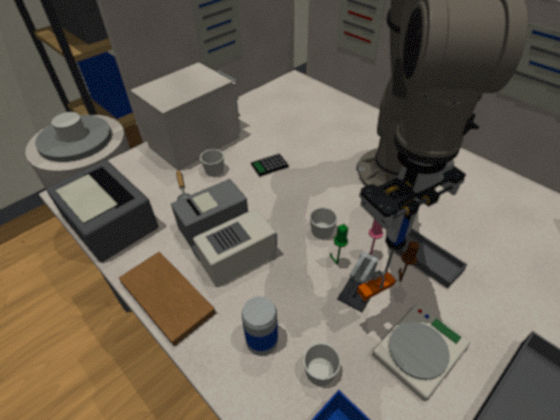

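```bash
python3 - <<'E'
from h import *
p=([0.54233731,0.28586854,0.3494463],[ 1.79987791e+02, -3.22745081e-03, -1.36888662e+01])
pts=[(193,66),(307,70),(252,7),(249,129)]
P=np.array([atz('wrist',u,v,.045,p) for u,v in pts]);print(P,P.mean(0))
L=[(145,28),(297,-3),(319,117),(180,150)]
print([atz('wrist',u,v,.032,p)[:2].round(3) for u,v in L])
print([atz('wrist',u,v,.168+.063,p)[:2].round(4) for u,v in [(298,205)]])
E
```

```text
[[0.4739281  0.43529314 0.045     ]
 [0.60417777 0.39888741 0.045     ]
 [0.55787955 0.47956341 0.045     ]
 [0.51966997 0.34914031 0.045     ]] [0.53891385 0.41572106 0.045     ]
[array([0.429, 0.491]), array([0.611, 0.481]), array([0.608, 0.342]), array([0.425, 0.344])]
[array([0.5577, 0.2874])]
```

```bash
python3 -m handwheel '[[0,2,0,0,0],[-1,4,0,0,0],[-1,6,0,0,0],[-1,8,0,0,0],[-2,10,0,0,0],[-2,12,0,0,0],[-2,12,0,0,0],[-2,12,0,0,0],[-2,12,0,0,0],[-2,12,0,0,0],[-2,10,0,0,0],[-1,9,0,0,0],[-1,8,0,0,0],[0,6,0,0,0],[0,4,0,0,0],[0,2,0,0,0],[0,0,0,0,0],[0,0,0,0,0]]'
python3 -m handwheel '[[0,0,-4,0,0],[0,0,-8,0,0],[0,0,-10,0,0],[0,0,-10,0,0],[0,0,-10,0,0],[0,0,-10,0,0],[0,0,-10,0,0],[0,0,-10,0,0],[0,0,-8,0,0],[0,0,-6,0,0],[0,0,-4,0,0],[0,0,-2,0,0],[0,0,0,0,0],[0,0,0,0,0]]'
python3 - <<'E'
from h import *
s=arm.observe();print(repr(s['tool_pos']),repr(s['tool_rot']))
for n in ['wrist','scene','top']:cv2.imwrite(f'pics/{n}13.png',cams.get_image(n)[:,:,::-1])
crop('pics/scene13.png',320,200,180,200,3,'pics/q.png')
E
```

```text
t: 16.7
tool_pos: [0.5233, 0.4151, 0.3495]
tool_rot: [180.0, -0.0, -13.7]
contact_force: [-0.5, -0.4, -1.4]
finger_gap: 0.0216
t: 17.87
tool_pos: [0.5232, 0.4156, 0.2578]
tool_rot: [-180.0, -0.0, -13.6]
contact_force: [0.2, 0.1, -1.8]
finger_gap: 0.0218
array([0.52319835, 0.41563027, 0.25779762]) array([-1.79975865e+02, -1.26223743e-02, -1.36384310e+01])
```

View pics/wrist13.png

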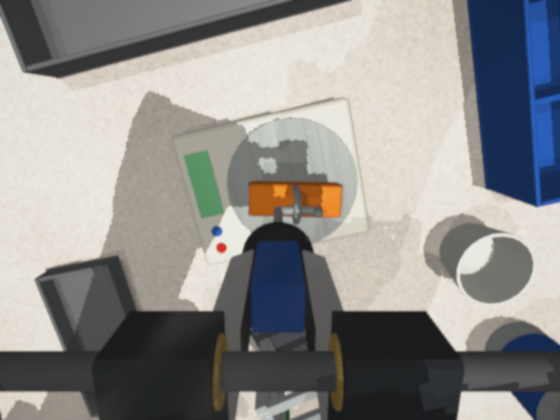

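View pics/q.png

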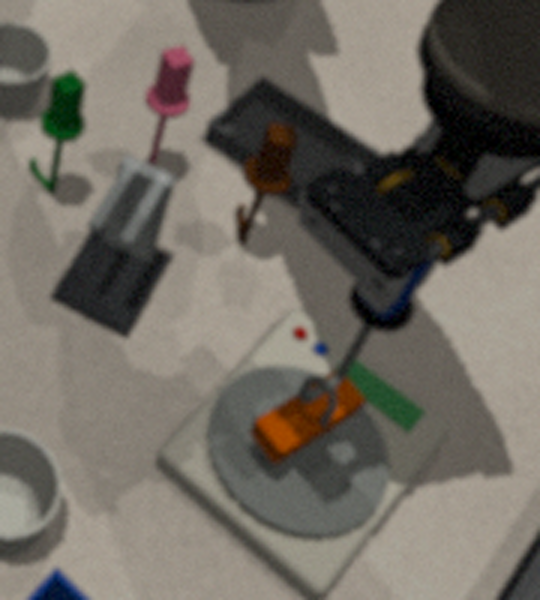

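```bash
python3 - <<'E'
from h import *
p=([0.52319835,0.41563027,0.25779762],[180,0,-13.638])
print(np.mean([atz('wrist',u,v,.045,p) for u,v in [(227,180),(357,180)]],0), atz('wrist',288,116,.045,p))
print('case',np.array([atz('wrist',u,v,.101,p)[:2] for u,v in [(250,182),(342,184),(342,217),(248,214)]]).mean(0))
E
python3 -m handwheel '[[0,0,-4,0,0],[0,0,-6,0,0],[0,0,-6,0,0],[0,0,-4,0,0],[0,0,-3,0,0],[0,0,-2,0,0],[0,0,-1,0,0],[0,0,0,0,0],[0,0,0,0,0]]'
```

```text
[0.5380458  0.42083381 0.045     ] [0.54871598 0.4841395  0.045     ]
case [0.53736074 0.41302839]
t: 18.77
tool_pos: [0.5231, 0.4155, 0.2316]
tool_rot: [-180.0, -0.0, -13.6]
contact_force: [-0.1, 0.7, -1.6]
finger_gap: 0.0217
```

```bash
python3 -m handwheel '[[0,0,-1,0,0],[0,0,-1,0,0],[0,0,-1,0,0],[0,0,-1,0,0],[0,0,0,0,0]]';python3 -m handwheel '[[0,0,-1,0,0],[0,0,-1,0,0],[0,0,-1,0,0],[0,0,-1,0,0],[0,0,0,0,0]]';python3 -m handwheel '[[0,0,-1,0,0],[0,0,-1,0,0],[0,0,-1,0,0],[0,0,-1,0,0],[0,0,0,0,0]]'
python3 - <<'E'
from h import *
for n in ['wrist','scene','top']:cv2.imwrite(f'pics/{n}14.png',cams.get_image(n)[:,:,::-1])
crop('pics/wrist14.png',210,100,180,160,4,'pics/r.png')
crop('pics/scene14.png',360,250,120,140,4,'pics/s.png')
E
```

```text
t: 19.18
tool_pos: [0.523, 0.4154, 0.2272]
tool_rot: [180.0, 0.0, -13.6]
contact_force: [-0.2, -0.7, -2.1]
finger_gap: 0.0222
t: 19.6
tool_pos: [0.5231, 0.4154, 0.2233]
tool_rot: [180.0, 0.0, -13.6]
contact_force: [0.0, 0.1, -0.6]
finger_gap: 0.0217
t: 20.02
tool_pos: [0.523, 0.4154, 0.2192]
tool_rot: [180.0, 0.0, -13.6]
contact_force: [1.0, 0.0, -0.8]
finger_gap: 0.0217
```

View pics/r.png

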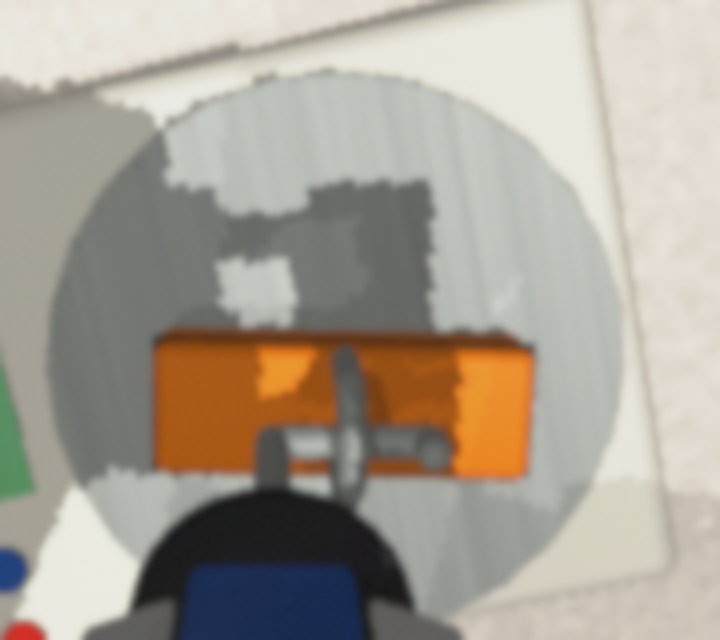

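View pics/s.png

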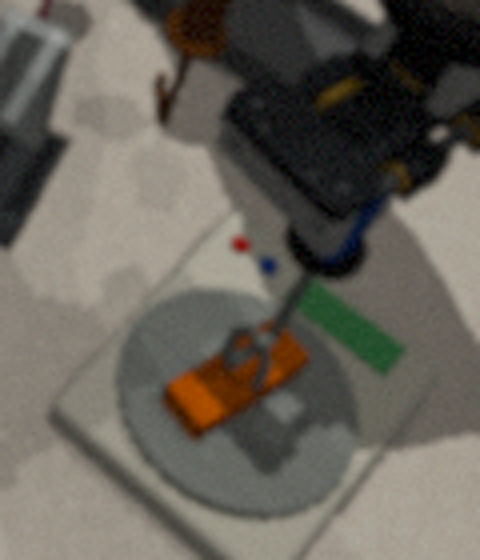

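```bash
python3 - <<'E'
from h import *
p=([0.523,0.4154,0.2192],[180,0,-13.6])
f=lambda u,v,z:atz('wrist',210+u/4,100+v/4,z,p)[:2]
print('case',np.mean([f(*a,.069) for a in [(155,345),(535,350),(528,478),(155,473)]],0))
print('pan',[f(*a,.045) for a in [(47,350),(622,350),(335,72)]])
E
python3 -m handwheel '[[0,0,-3,0,0],[0,0,-3,0,0],[0,0,-3,0,0],[0,0,-3,0,0],[0,0,0,0,0],[0,0,0,0,0]]'
```

```text
case [0.53672737 0.4111119 ]
pan [array([0.47250394, 0.43617602]), array([0.60323726, 0.40444102]), array([0.55214651, 0.48165539])]
t: 20.67
tool_pos: [0.523, 0.4154, 0.2072]
tool_rot: [180.0, 0.0, -13.6]
contact_force: [-0.6, 0.4, -0.6]
finger_gap: 0.022
```

```bash
python3 -m handwheel '[[-2,0.5,0,0,0],[-4,1,0,0,0],[-5,1.2,0,0,0],[-5,1.2,0,0,0],[-5,1.2,0,0,0],[-5,1.2,0,0,0],[-6,1.4,0,0,0],[-6,1.4,0,0,0],[-6,1.4,0,0,0],[-4,1,0,0,0],[-3,0.7,0,0,0],[0,0,0,0,0]]'
python3 - <<'E'
from h import *
for n in ['wrist','scene','top']:cv2.imwrite(f'pics/{n}15.png',cams.get_image(n)[:,:,::-1])
crop('pics/wrist15.png',190,100,220,160,3.5,'pics/t.png')
E
```

```text
t: 21.67
tool_pos: [0.4714, 0.428, 0.2076]
tool_rot: [-180.0, 0.0, -13.6]
contact_force: [0.2, 0.3, -0.5]
finger_gap: 0.0216
```

View pics/t.png

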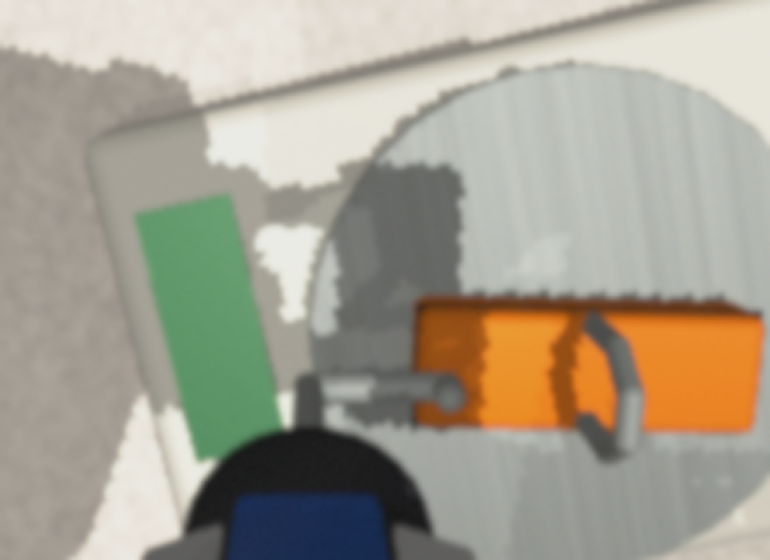

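```bash
python3 -m handwheel '[[0,0,15,0,0],[0,0,30,0,0],[0,0,30,0,0],[0,0,30,0,0],[0,0,30,0,0],[0,0,10,0,0],[3,-16,0,0.04,0],[6,-30,0,0.06,0],[6,-30,0,0.06,0],[6,-30,0,0.06,0],[6,-30,0,0.06,0],[6,-30,0,0.06,0],[5,-28,0,0.06,0],[4,-15,0,0.04,0],[1,-5,0,0,0],[0,0,0,0,0],[0,0,0,0,0],[0,0,0,0,0]]'
python3 - <<'E'
from h import *
s=arm.observe();print(repr(s['tool_pos']),repr(s['tool_rot']))
for n in ['wrist','scene','top']:cv2.imwrite(f'pics/{n}16.png',cams.get_image(n)[:,:,::-1])
E
```

```text
t: 23.32
tool_pos: [0.5147, 0.215, 0.3524]
tool_rot: [-180.0, 0.0, 11.6]
contact_force: [0.2, 0.3, 0.5]
finger_gap: 0.0218
array([0.51466087, 0.21502897, 0.35235628]) array([-1.7997055e+02,  1.2297390e-02,  1.1614006e+01])
```

View pics/wrist16.png

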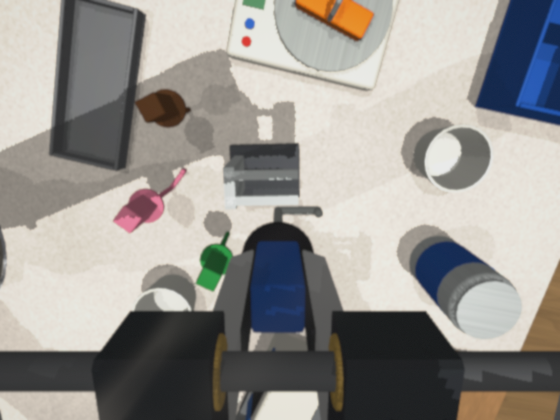

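```bash
python3 -m handwheel '[[-0.5,-1.2,-15,0,0],[0,0,-30,0,0],[0,0,-25,0,0],[0,0,-15,0,0],[0,0,0,0,0],[0,0,0,0,0]]'
python3 - <<'E'
from h import *
s=arm.observe();print(repr(s['tool_pos']),repr(s['tool_rot']))
cv2.imwrite('pics/w17.png',cams.get_image('wrist')[:,:,::-1])
crop('pics/w17.png',200,130,150,110,5,'pics/u.png')
E
```

```text
t: 23.97
tool_pos: [0.5143, 0.213, 0.2674]
tool_rot: [-180.0, 0.1, 11.6]
contact_force: [0.1, 0.2, 0.5]
finger_gap: 0.0217
array([0.51428549, 0.21299341, 0.26744674]) array([-1.79985711e+02,  6.32233614e-02,  1.16147537e+01])
```

View pics/u.png

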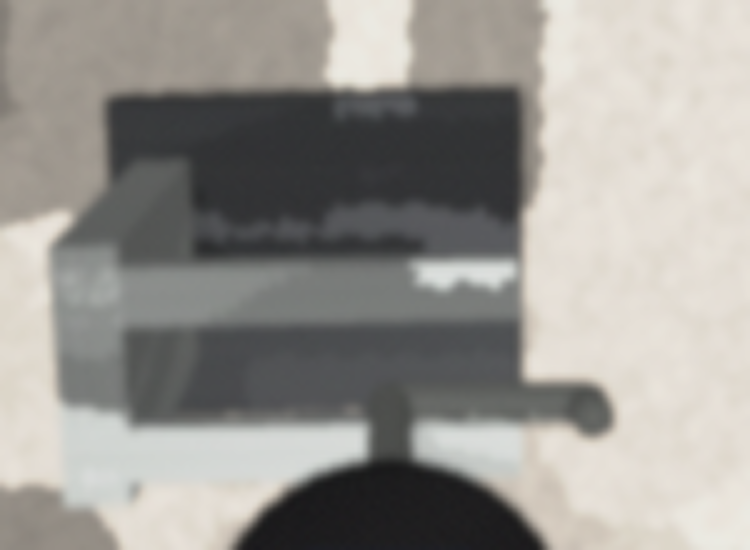

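```bash
python3 - <<'E'
from h import *
p=([0.51428549,0.21299341,0.26744674],[180,0.06,11.615])
f=lambda u,v,z:atz('wrist',200+u/5,130+v/5,z,p)[:2]
T=np.array(p[0][:2]);a=np.radians(11.8);M=np.array([[np.cos(a),np.sin(a)],[-np.sin(a),np.cos(a)]])
for n,u,v,z in [('slot+',300,325,.125),('slot-',300,423,.125),('end',520,295,.125),('end2',520,450,.125),('corner',390,400,.143),('foot mid',500,402,.143)]: print(n,(M@(f(u,v,z)-T)*1000).round(1))
E
```

```text
slot+ [-16.9   8.8]
slot- [-17.2  -8.5]
end [20.6 13.9]
end2 [ 21.  -13.6]
corner [-1.6  0.2]
foot mid [16.4 -0.2]
```

Slot centre and foot agree to within 1 mm, so I'll lower the rod all the way.

```bash
python3 -m handwheel '[[0,0,-10,0,0],[0,0,-15,0,0],[0,0,-15,0,0],[0,0,-15,0,0],[0,0,-15,0,0],[0,0,-15,0,0],[0,0,-15,0,0],[0,0,-9,0,0],[0,0,-4,0,0],[0,0,-2,0,0],[0,0,0,0,0]]'
python3 -m handwheel '[[0,0,-1,0,0],[0,0,-1,0,0],[0,0,-0.5,0,0],[0,0,0,0,0]]'
python3 - <<'E'
from h import *
for n in ['wrist','scene']:cv2.imwrite(f'pics/{n}18.png',cams.get_image(n)[:,:,::-1])
crop('pics/scene18.png',320,200,120,120,5,'pics/v.png')
E
```

```text
t: 24.93
tool_pos: [0.5148, 0.2126, 0.1527]
tool_rot: [-180.0, -0.0, 11.6]
contact_force: [-0.4, -0.0, 0.0]
finger_gap: 0.0219
t: 25.27
tool_pos: [0.5147, 0.2125, 0.1502]
tool_rot: [-180.0, -0.0, 11.6]
contact_force: [0.1, 0.4, -1.0]
finger_gap: 0.0214
```

View pics/wrist18.png

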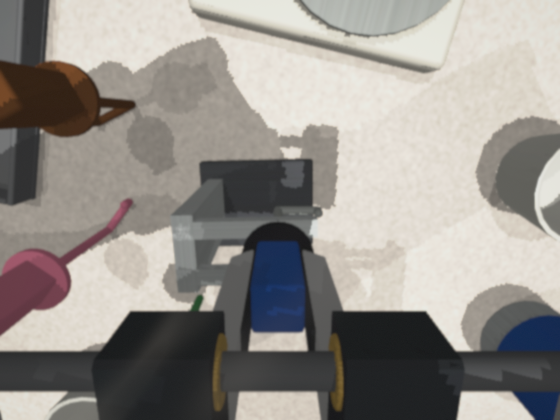

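View pics/v.png

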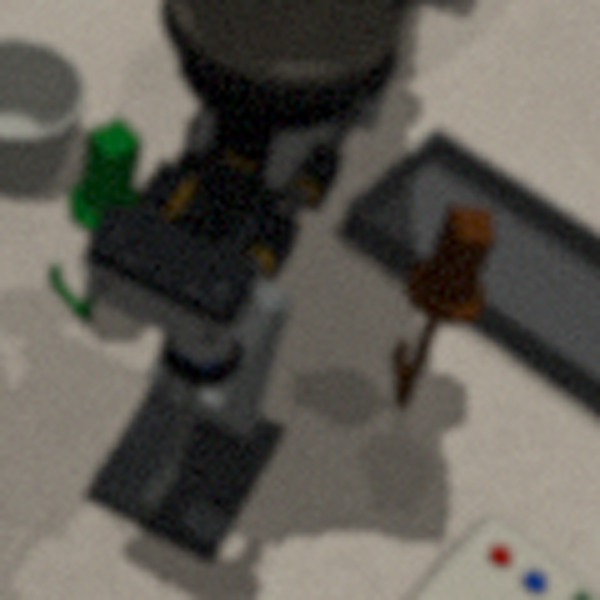

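```bash
python3 -m handwheel '[[0,0,-0.5,0,0],[0,0,-0.5,0,0],[0,0,0,0,0]]'
python3 -m handwheel '[[0,0,0,0,0.2],[0,0,0,0,0.4],[0,0,0,0,0.7],[0,0,0,0,1],[0,0,0,0,1],[0,0,0,0,1],[0,0,0,0,1],[0,0,0,0,1],[0,0,0,0,1],[0,0,0,0,1],[0,0,0,0,1],[0,0,0,0,1]]'
```

```text
t: 25.62
tool_pos: [0.5147, 0.2125, 0.1494]
tool_rot: [180.0, -0.0, 11.6]
contact_force: [-2.1, -1.7, 6.3]
finger_gap: 0.0219
t: 26.62
tool_pos: [0.5146, 0.2124, 0.1489]
tool_rot: [-180.0, 0.0, 11.6]
contact_force: [-0.8, -0.4, 0.2]
finger_gap: 0.0916
```

```bash
python3 -m handwheel '[[0,0,10,0,1],[0,0,25,0,1],[0,0,35,0,1],[0,0,35,0,1],[0,0,35,0,1],[0,0,35,0,1],[0,0,30,0,1],[0,0,15,0,1],[0,0,0,0,1],[0,0,0,0,1],[0,0,0,0,1]]'
python3 - <<'E'
from h import *
s=arm.observe();print(repr(s['tool_pos']),repr(s['tool_rot']))
for n in ['wrist','scene','top']:cv2.imwrite(f'pics/{n}19.png',cams.get_image(n)[:,:,::-1])
crop('pics/top19.png',80,160,180,130,4.2,'pics/x.png')
p=(s['tool_pos'],s['tool_rot'])
print('exp handle top',proj('wrist',(.5135,.2128,.185),p))
crop('pics/wrist19.png',200,0,200,230,2.6,'pics/y.png')
E
```

```text
t: 27.53
tool_pos: [0.5142, 0.2123, 0.3684]
tool_rot: [180.0, 0.0, 11.6]
contact_force: [-0.2, 0.3, -1.2]
finger_gap: 0.0938
array([0.51421705, 0.21226403, 0.36842909]) array([1.79987685e+02, 4.72835956e-02, 1.15763928e+01])
exp handle top [278.94965764 194.12372984]
```

View pics/x.png

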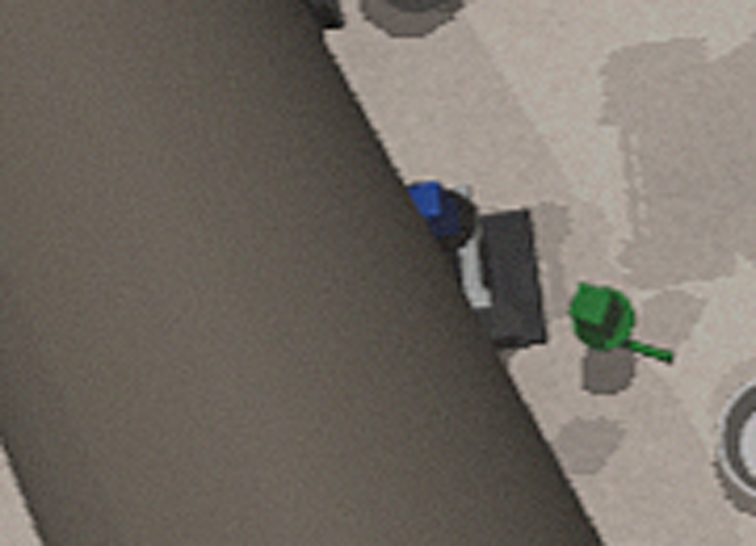

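View pics/y.png

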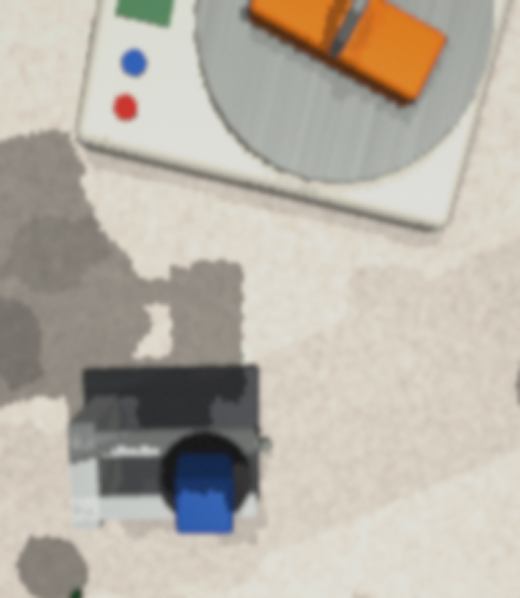

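View pics/scene19.png

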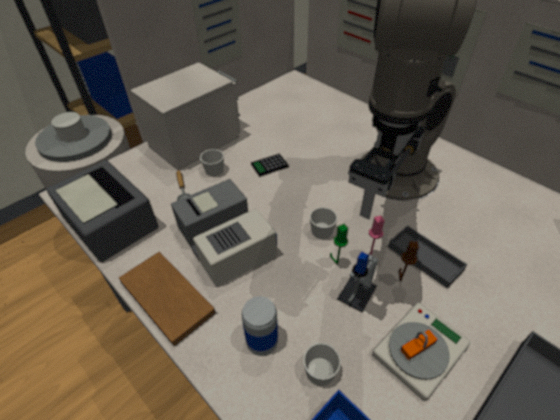

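The rod hangs at (279,196) against a predicted (279,194). The case is upright near the pan centre, and the bystanders haven't moved. I'm handing the job in.

```bash
python3 -m handwheel '[[0,0,0,0,1],[0,0,0,0,1],[0,0,0,0,1],[0,0,0,0,1]]'; python3 -c "
from rig import arm
print(arm.finish_job())"
```

```text
t: 28.02
tool_pos: [0.5146, 0.2125, 0.3688]
tool_rot: [-180.0, 0.0, 11.6]
contact_force: [-0.4, -0.3, 0.1]
finger_gap: 0.094
the job is handed in; nothing more can be done
None
```

The orange case is on the balance pan and the blue-handled rod is back in its stand. I handed the job in at about 28 s of the 58 s allowed, and no verdict was reported.

- **Case:** I hooked it by the bail, lifted it out of the gap, and lowered it the last few millimetres at about 1 mm per step. It stands upright, roughly 5 mm from the pan centre (limit 40 mm).
- **Rod:** Before release, the foot was within 1 mm of the slot centre. It now hangs in the stand with its handle within 2 px of the predicted position.
- **Contact and bystanders:** The gripper stayed above the case and handled only the rod. I saw no bystander moved in the last pictures, and the fingers are open about 20 cm above the stand.

No check failed. The small disagreements were between views: early estimates of the handle and pan positions differed by up to about 6 mm. The wrist reading rose briefly to about 6 N when I seated the rod in the stand.

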